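# Secure the spares shelf for sea

### The arm

A 7-joint arm with a two-finger parallel gripper is mounted at the origin on the work surface. World frame = base frame: x ahead of the robot, y to its left, z up, the work surface at z = 0. Lengths are in m, angles in rad, forces in N, time in s.
With the tool pointing down it reaches from about 0.425 to 0.875 m from the base axis. Payload 4.7 kg.
Tool frame: the origin (TCP) lies midway between the tips of the shut fingers; the grasp point (between the pads) lies 19 mm behind it; z points along the fingers, y is the direction in which the jaws open and shut (so a half turn about z gives the same grasp; the last joint's range is limited). The gripper opens to 87 mm and grips with 3 to 60 N. Pads are 19 mm wide; open, the fingers measure 117 mm over their backs; the gripper's body (75 mm by 190 mm) begins 51 mm behind the grasp point.
Start: joints at [1.144, 0.321, -0.07, 1.45, 0.023, 1.371, -0.057], TCP at [0.277, -0.588, 0.223] pointing down, gripper open.
Joint ranges: [-2.86, 2.86], [-0.3, 2.09], [-1.38, 1.24], [0.06, 2.45], [-1.56, 4.7], [0.09, 2.05], [-2.69, 2.69]. Speed limits (rad/s): [2.57, 2.57, 3.14, 3.14, 3.14, 3.14, 3.14].

### API

Orientations are given as a rotation vector (axis times angle).
In Python, from bench import * gives the robot as it stands.
- The arm moves only by the tool move_arm, never from a script. Its arguments are lists of equal length, an entry for each row: "jaw": the closure in counts, from 0 (fully open) to 255 (shut); "slide": the shift along the tool's x, y, z in cm, a list of three; "dr": the turn, a rotation vector about the tool's x, y, z in degrees, a list of three. A call has 1 to 5 rows; each row shifts and turns the commanded pose from where the row before left it, along the tool's axes as they then stand; what a row does not reach is not made up. A row lasts 1/10 s, in which the tool goes at most 50 mm and 8.59 degrees, less where a joint would pass 70% of its speed; a pose out of reach is approached as far as the arm can. A call with a gripper value outside its range is refused whole. The fingers move at their own pace and stop on an object; "force" is the grip in N (left out, the last holds). Time passes only in rows, so rows that do not move let the fingers close. It gives the time, the measured TCP pose, the force and the opening at its end, in the units of the state.
- get_state(): the state, without advancing time (a new reading comes with each control period).
- get_image(name): name is "side" or "top"; returns (picture, depth): 480x640x3 uint8, red, green, blue; 480x640 float32, m along the optical axis (not along the pixel's ray), 0 where there is no reading.
- camera_params(name): a dict with "K" (3x3 intrinsics, pixels), "extrinsics" (4x4, takes a point from camera to world coordinates). Camera axes: x right, y up, looking along -z (the intrinsics and any distortion apply to the point x, -y, -z); pixel columns grow to the right and rows downward; lengths in m; the calibration is good to about 2 mm. A picture is of the moment at which its call begins. camera_params takes no time and is no camera call.
- close_job(): hands the job in, once; it reports no verdict.
Trained networks look in the newest picture that a camera, given by its name, has taken for a name from the list of things; names that differ only in an ending like _2 or _b are one class to them, and where a whole thing is asked for, a point or a joint stands for the part that bears it (a point fixed in the world has none). Each returns a list of dicts, best first, with "score" (0 to 1); they miss things now and then, are a little off and sometimes report something else, mostly with a low value. They report only what shows in the picture. A call takes as long as a camera call. They do not tell look-alikes from the thing itself.
- regions_of(camera, query): "mask" (480x640 bool, what is visible of it) and "xy" ([column, row] in pixels, amid what is visible of it).
The state is a dict: "time": time; "joint_positions": joint angles; "qd": joint speeds; "joint_torque": joint torques, N m; "position": TCP position; "tool_rot": TCP orientation; "ft_force": force on the tool from outside, world axes, zero at the start; "torque": the same for the moment, N m; "grip_width": opening from 0.0 (shut) to 1.0 (fully open).
Only numpy, scipy, OpenCV 4.12 (cv2) and the standard library are available. Lean on these libraries where they do the work, as an engineer would, in place of code of your own. Each camera call takes 0.05 s, during which the arm holds its last target.

### The job

Make the spares shelf safe for sailing: push the zinc anode block, which stands on end, over towards the free length of its black rubber mat so that it lies flat on its broad face on the mat. Then, as the last thing, switch the shelf lamp off by pressing down the white-banded end of the black rocker switch until it is fully over. Only push and press: lift nothing, and leave the other spares standing where they are.

Things in the scene. Friction and masses are not known exactly. Their poses are not given: they have to be found in the camera images.
- anode: Loose grey zinc block, dark bolt holes in its broad faces: 25 mm thick (its x), 50 mm wide (y), 100 mm tall (z), 0.7 to 1 kg. Origin at the centre of the end face it stands on, z up, its x within 9 degrees of the mat's x. Pushed high on a broad face it tips about its bottom edge, does not slide, passes balance when its top has moved 25 mm, then falls by itself.
- anode_center (a point): Centre of the zinc block (50 mm above its end face): 54 mm above the table while it stands on the mat, 16.5 mm when it lies on a broad face on the mat.
- mat: Fixed black rubber mat, 200 mm (x) x 110 mm (y) x 4 mm thick, flat on the table. Origin at the centre of its underside. The block stands near its -x end (about 60 mm from the middle), centred across it; the free length, on which the block is to lie, is towards its +x.
- rocker (a joint): Rocker switch angle, rad: +0.24 = lamp on (the white-banded end stands up), -0.24 = off (white-banded end fully down, hard stop). It stays where it is left; about 2.5 N pressed down on point rocker_off moves it.
- rocker_off (a point): Point on top of the rocker's white-banded (off) end, 25 mm from the pivot; press here straight down. Drops from about 93 mm (on) to 81 mm (off) above the table. The rocker is a black paddle 72 mm long (point's y, banded end at +y) and 36 mm wide (point's x, level, the pivot line), pivot 84 mm above the table, on a grey box that sticks out in front of the green lip.
- riser: Fixed green steel riser shelf along the back, 800 mm wide (y), its front lip 105 mm tall at the top edge; the lamp on it, set back, reaches 222 mm above the table. Origin on the table, 80 mm behind the lip; +x points away from the robot. The rocker's middle is at x -142, y +170 mm in this frame, 62 mm in front of the lip.
- plug: Bystander: copper hex plug standing on its head, 38 mm across, 44 mm tall. Origin under its centre.
- spider_a: Bystander: orange coupling spider, 58 mm across, 16 mm tall, beside the mat. Origin under its centre.
- spider_b: Bystander: the other orange coupling spider, same size. Origin under its centre.
- dowel: Bystander: polished steel dowel pin standing on end beside the mat, 20 mm diameter, 55 mm tall. Origin under its centre.
- tin: Bystander: blue tin, 52 mm diameter, 60 mm tall. Origin under its centre.
Things that resemble listed ones, but are neither listed nor needed, are in the scene too. Of the things like the anode, leave any that is yellow; of the rest the larger one is meant. Several things have the shape of the mat; the one meant has the colours described above.

How it is judged:
By the outcome, as a careful person would: the job done as asked, in the order asked, and still so for the second after the job is handed in, with the robot touching nothing.
It also fails if it takes over 40 s, if anything falls off the work surface, if the arm or the gripper's body presses on something with over 40 N, if the wrist force passes 120 N, or if a joint passes its speed limit or range.

## Working session

There is one attempt and no reset: what is moved stays moved. The work goes in short steps, Python scripts to look and compute and a tool call to move; the robot and the scene stay as the last step left them, time stands still between calls to the robot, and variables do not carry over. Pictures are saved under pics/ and viewed, and the job is handed in when it is done.

Besides the shell and the picture viewer there is one more tool, called after ">>>" as name(argument=value, ...) on one line, values as JSON. move_arm: Moves the arm, as the interface text tells. Its arguments: {"type":"object","properties":{"jaw":{"type":"array","items":{"type":"number"}},"slide":{"type":"array","items":{"type":"array","items":{"type":"number"}}},"dr":{"type":"array","items":{"type":"array","items":{"type":"number"}}},"force":{"type":"number"}},"required":["jaw","slide","dr"]}

```bash
mkdir -p pics; cat > h.py <<'E'
from bench import *
import numpy as np, cv2
def snap(n,f):
    im,d=get_image(n); cv2.imwrite('pics/'+f+'.png',im[:,:,::-1]); np.save('/tmp/'+n+'_d.npy',d); np.save('/tmp/'+n+'_i.npy',im); return im,d
def world(n,u,v,d):
    p=camera_params(n);K=np.array(p['K']);E=np.array(p['extrinsics'])
    u=np.asarray(u,float);v=np.asarray(v,float)
    x=(u-K[0,2])/K[0,0]*d;y=(v-K[1,2])/K[1,1]*d
    P=np.stack([x,-y,-d,np.ones_like(d)],-1)
    return (P@E.T)[...,:3]
def cloud(n,d):
    v,u=np.mgrid[:480,:640]; return world(n,u,v,d.astype(float))
E
python3 - <<'E'
from h import *
print(get_state())
for n in('top','side'):
    snap(n,n+'0'); print(camera_params(n))
E
```

```text
{'time': 0.0, 'joint_positions': array([ 1.14408674,  0.32180684, -0.07008087,  1.45168147,  0.02261067,
        1.37076781, -0.05688441]), 'qd': array([ 0.00053393, -0.00036086,  0.00040302,  0.00102391, -0.0010901 ,
        0.00038048,  0.00093581]), 'joint_torque': array([-1.58591829e-04, -4.91292894e+01, -4.04268745e-01, -3.12525451e+01,
       -6.39376324e-02,  4.37380420e-02,  1.98703301e-04]), 'position': array([ 0.27705297, -0.58739389,  0.22146872]), 'tool_rot': array([-3.06381844e+00, -6.86503682e-01,  8.10085491e-04]), 'ft_force': array([ 1.00140112, -0.51574426,  0.48287833]), 'torque': array([ 0.0211177 , -0.01207504,  0.034853  ]), 'grip_width': 1.0012607019570554}
{'K': array([[485.49913354,   0.        , 319.63677248],
       [  0.        , 485.49913354, 245.73686983],
       [  0.        ,   0.        ,   1.        ]]), 'extrinsics': array([[-0.00593559,  0.98108591, -0.1934818 ,  0.32662116],
       [-0.99993877, -0.0076302 , -0.00801449, -0.00672313],
       [-0.00933921,  0.19342239,  0.98107113,  1.16138596],
       [ 0.        ,  0.        ,  0.        ,  1.        ]])}
{'K': array([[443.50556266,   0.        , 319.10542929],
       [  0.        , 443.50556266, 235.67116578],
       [  0.        ,   0.        ,   1.        ]]), 'extrinsics': array([[-0.92329957,  0.25558721, -0.28669335,  0.30525596],
       [-0.38397184, -0.63199902,  0.67315886,  0.52884269],
       [-0.00913912,  0.73160947,  0.68166272,  0.63524448],
       [ 0.        ,  0.        ,  0.        ,  1.        ]])}
```

View pics/top0.png

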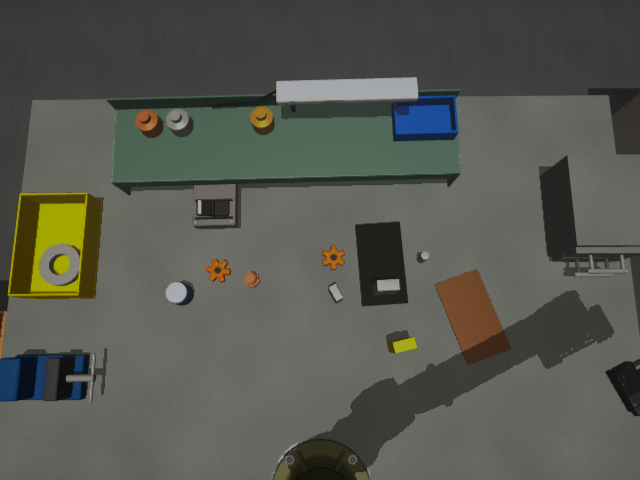

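View pics/side0.png

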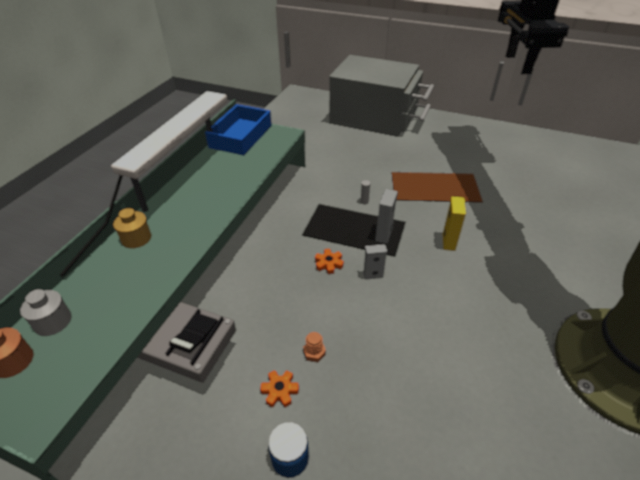

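Three anode-like things in the top view: the grey block on the black mat (388,286), a smaller grey block beside it (336,293), and a yellow one (404,345). The one on the black mat fits, being grey and the larger. There are two mat shapes: black at (381,263) and brown at (472,316). I mean the black one. Next, an enlarged crop and measurements.

```bash
python3 - <<'E'
from h import *
t=np.load('/tmp/top_i.npy');s=np.load('/tmp/side_i.npy');D={n:np.load('/tmp/%s_d.npy'%n) for n in('top','side')}
a=cv2.resize(t[210:360,310:450],(560,600),interpolation=cv2.INTER_CUBIC)
cv2.imwrite('pics/crop_t.png',a[:,:,::-1])
b=cv2.resize(s[160:300,290:490],(800,560),interpolation=cv2.INTER_CUBIC)
cv2.imwrite('pics/crop_s.png',b[:,:,::-1])
C={n:cloud(n,D[n]) for n in D}
for n in('top','side'):
  for q in('anode','mat','rocker'):
    for r in regions_of(n,q)[:4]:
        m=r['mask']&(D[n]>0);P=C[n][m]
        print(n,q,round(r['score'],2),np.round(r['xy']),m.sum(),P.min(0).round(3),P.max(0).round(3),np.median(P,0).round(3))
np.savez('/tmp/C.npz',**C)
# anode top face / mat
P=C['top'];z=P[...,2]
w=np.zeros(z.shape,bool);w[215:310,350:412]=1
k=w&(z>.09)&(z<.12)
print('anode top',k.sum(),P[k].mean(0),cv2.minAreaRect((P[k][:,:2]*1000).astype(np.float32)))
g=t.max(2)<45
k=(w&g&(z<.015)).astype(np.uint8)
p=P[k>0];print('mat',len(p),p.mean(0),cv2.minAreaRect((p[:,:2]*1000).astype(np.float32)))
p=C['side'][(C['side'][...,2]>.015)]
b=p[(abs(p[:,0]-.28)<.12)&(abs(p[:,1]+.17)<.06)]
print('side anode',len(b), b.min(0),b.max(0))
bt=b[b[:,2]>.097];print(len(bt),bt.mean(0),cv2.minAreaRect((bt[:,:2]*1000).astype(np.float32)) if len(bt) else '')
E
```

```text
top anode 0.66 [386. 286.] 404 [ 0.434 -0.172  0.001] [ 0.473 -0.121  0.111] [ 0.444 -0.142  0.103]
top anode 0.63 [334. 294.] 205 [ 0.416 -0.052 -0.004] [ 0.462 -0.016  0.078] [ 0.433 -0.032  0.072]
top anode 0.62 [399. 344.] 326 [ 0.304 -0.204  0.024] [ 0.335 -0.152  0.105] [ 0.318 -0.175  0.099]
top mat 0.79 [381. 259.] 3354 [ 0.411 -0.205 -0.005] [ 0.616 -0.082  0.104] [ 0.521 -0.142  0.004]
top mat 0.76 [471. 317.] 3955 [ 0.273 -0.441 -0.003] [ 0.493 -0.274  0.011] [ 0.381 -0.356  0.004]
top rocker 0.74 [211. 208.] 537 [0.612 0.213 0.067] [0.658 0.293 0.1  ] [0.63  0.249 0.086]
side anode 0.9 [383. 218.] 817 [ 0.433 -0.313 -0.002] [ 0.49  -0.121  0.106] [ 0.444 -0.125  0.071]
side anode 0.89 [374. 262.] 679 [ 0.414 -0.089 -0.   ] [ 0.453 -0.016  0.075] [ 0.432 -0.028  0.048]
side anode 0.87 [456. 223.] 922 [ 0.299 -0.34  -0.003] [ 0.34  -0.152  0.103] [ 0.317 -0.159  0.066]
side mat 0.97 [439. 186.] 2347 [ 0.273 -0.449 -0.002] [ 0.49  -0.171  0.105] [ 0.381 -0.356  0.004]
side mat 0.55 [349. 228.] 2866 [ 0.408 -0.212 -0.003] [ 0.617 -0.034  0.074] [ 0.521 -0.14   0.004]
side rocker 0.67 [194. 333.] 1016 [0.609 0.205 0.068] [0.662 0.283 0.098] [0.627 0.25  0.086]
anode top 277 [ 0.44753648 -0.14557574  0.10353889] ((448.1908874511719, -146.51715087890625), (25.0123291015625, 51.20647430419922), 2.2504422664642334)
mat 3228 [ 0.51663809 -0.14331374  0.00406995] ((511.9780578613281, -144.7604522705078), (197.88768005371094, 108.48609924316406), 3.653238296508789)
side anode 808 [ 0.30005371 -0.20663771  0.01500252] [ 0.33482509 -0.15196381  0.10310298]
224 [ 0.31734752 -0.17786055  0.09999112] ((317.5970458984375, -179.79481506347656), (25.45223617553711, 50.93421173095703), 13.962179183959961)
```

View pics/crop_t.png

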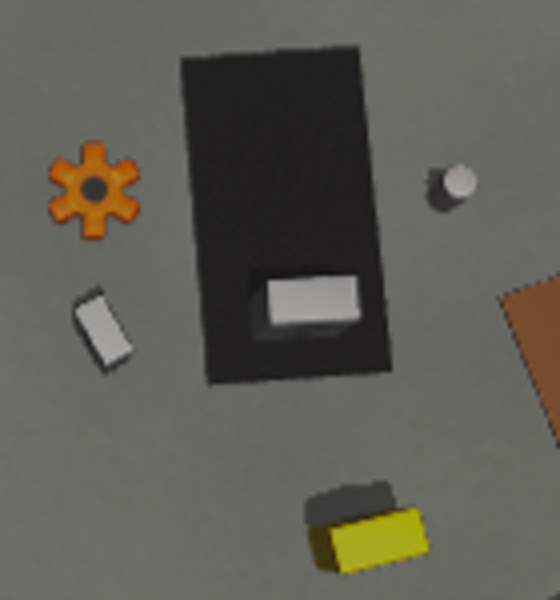

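View pics/crop_s.png

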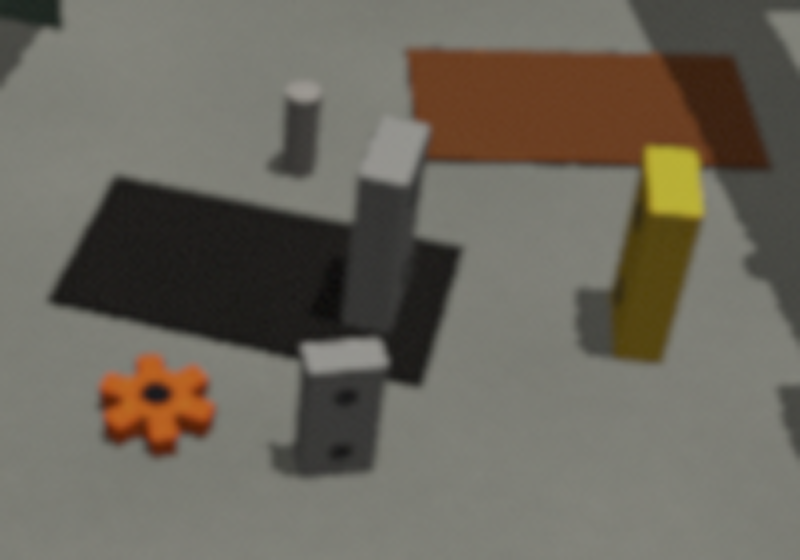

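The crop confirms it: the block on the black mat is grey and larger than the grey neighbour, at (0.448, -0.146) with its top at 0.1035 and yaw of 2–3°. First I shut the fingers and turn so that tool x lies along the mat's x.

>>> move_arm(jaw=[255,255,255,255], slide=[[0,0,0],[0,0,0],[0,0,0],[0,0,0]], dr=[[0,0,7.5],[0,0,7.5],[0,0,7.5],[0,0,0]])

```text
time: 0.8
position: [0.2773, -0.5879, 0.2226]
tool_rot: [3.14, 0.075, -0.0]
ft_force: [-0.4, 0.3, 0.1]
grip_width: 0.722
```

```bash
cat >> h.py <<'E'
from scipy.spatial.transform import Rotation as R
def togo(t):
    s=get_state();r=R.from_rotvec(s['tool_rot']);M=r.as_matrix()
    print('t',s['time'],'pos',s['position'].round(4),'toolx yaw',np.degrees(np.arctan2(M[1,0],M[0,0])).round(2),'z',M[:,2].round(3),'q',s['joint_positions'].round(2),'f',s['ft_force'].round(1))
    print('slide cm',(M.T@(np.array(t)-s['position'])*100).round(2))
E
python3 - <<'E'
from h import *
togo([.408,-.147,.16])
E
```

```text
t 0.8 pos [ 0.2773 -0.5879  0.2226] toolx yaw 2.74 z [-0. -0. -1.] q [ 1.1   0.32 -0.02  1.45  0.01  1.37 -0.44] f [-0.4  0.3  0.1]
slide cm [ 15.16 -43.41   6.25]
```

>>> move_arm(jaw=[255,255,255,255,255], slide=[[1.2,-3.6,0],[1.2,-3.6,0],[1.2,-3.6,0],[1.2,-3.6,0],[1.2,-3.6,0]], dr=[[0,0,0],[0,0,0],[0,0,0],[0,0,0],[0,0,0]])

```text
time: 1.3
position: [0.3289, -0.4037, 0.2227]
tool_rot: [3.14, 0.081, 0.0]
ft_force: [0.9, 0.2, 0.3]
grip_width: 0.263
```

>>> move_arm(jaw=[255,255,255,255,255], slide=[[1.2,-3.6,0],[1.2,-3.6,0],[1.2,-3.6,0],[1.2,-3.6,0],[1.2,-3.6,0]], dr=[[0,0,0],[0,0,0],[0,0,0],[0,0,0],[0,0,0]])

```text
time: 1.8
position: [0.3801, -0.221, 0.2228]
tool_rot: [3.14, 0.081, 0.001]
ft_force: [1.1, -0.3, 0.3]
grip_width: 0.008
```

```bash
python3 - <<'E'
from h import *
togo([.410,-.147,.16])
E
```

```text
t 1.8 pos [ 0.3801 -0.221   0.2228] toolx yaw 2.97 z [ 0.    -0.001 -1.   ] q [ 0.8  -0.12 -0.31  1.93 -0.04  1.33 -1.01] f [ 1.1 -0.3  0.3]
slide cm [ 3.37 -7.24  6.28]
```

>>> move_arm(jaw=[255,255,255,255,255], slide=[[1.2,-2.4,0],[1.2,-2.4,0],[1,-2.4,1],[0,0,2.6],[0,0,2.6]], dr=[[0,0,0],[0,0,0],[0,0,0],[0,0,0],[0,0,0]])

```text
time: 2.3
position: [0.4112, -0.1483, 0.1606]
tool_rot: [3.139, 0.085, 0.003]
ft_force: [0.0, -0.1, -0.8]
grip_width: 0.006
```

```bash
python3 - <<'E'
from h import *
togo([.410,-.147,.085])
snap('side','s1')
E
```

```text
t 2.3 pos [ 0.4112 -0.1483  0.1606] toolx yaw 3.1 z [ 0.002 -0.002 -1.   ] q [ 0.72 -0.08 -0.42  2.02 -0.04  1.2  -1.19] f [ 0.  -0.1 -0.8]
slide cm [-0.13 -0.15  7.56]
```

View pics/s1.png

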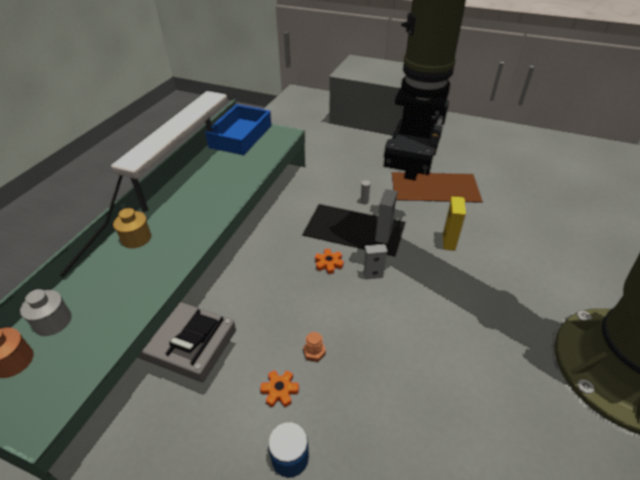

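The fingers, at about (413,172), are behind and above the block's top at (388,197), clear of the yellow block at (456,222). I descend next.

>>> move_arm(jaw=[255,255,255,255,255], slide=[[-0.4,0,0],[0,-0.2,2],[0,0,2],[0,0,2],[0,0,1.3]], dr=[[0,0,0],[0,0,0],[0,0,0],[0,0,0],[0,0,0]])

```text
time: 2.85
position: [0.4065, -0.1477, 0.0879]
tool_rot: [3.14, 0.077, 0.001]
ft_force: [-0.7, -0.2, 0.4]
grip_width: 0.004
```

```bash
python3 - <<'E'
from h import *
togo([.426,-.147,.087])
snap('side','s2')
E
```

```text
t 2.85 pos [ 0.4065 -0.1477  0.0879] toolx yaw 2.8 z [ 0.001 -0.001 -1.   ] q [ 0.72 -0.01 -0.43  2.11 -0.    1.04 -1.23] f [-0.7 -0.2  0.4]
slide cm [1.95 0.02 0.09]
```

View pics/s2.png

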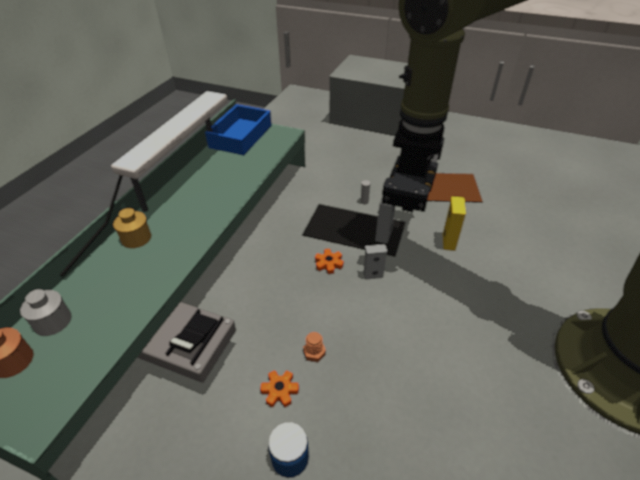

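The fingers, at about (395,212), are now just behind the block's top. I push slowly in +x.

>>> move_arm(jaw=[255,255,255,255,255], slide=[[1,0,0],[0.5,0,0],[0.5,0,0],[0.5,0,0],[0.5,0,0]], dr=[[0,0,0],[0,0,0],[0,0,0],[0,0,0],[0,0,0]])

```text
time: 3.4
position: [0.437, -0.1458, 0.088]
tool_rot: [3.14, 0.076, 0.001]
ft_force: [-0.4, 0.6, 0.7]
grip_width: 0.007
```

```bash
python3 - <<'E'
from h import *
togo([.46,-.147,.087])
snap('side','s3')
E
```

```text
t 3.4 pos [ 0.437  -0.1458  0.088 ] toolx yaw 2.76 z [ 0.001 -0.    -1.   ] q [ 0.7   0.06 -0.44  2.05  0.03  1.04 -1.28] f [-0.4  0.6  0.7]
slide cm [2.29 0.23 0.1 ]
```

View pics/s3.png

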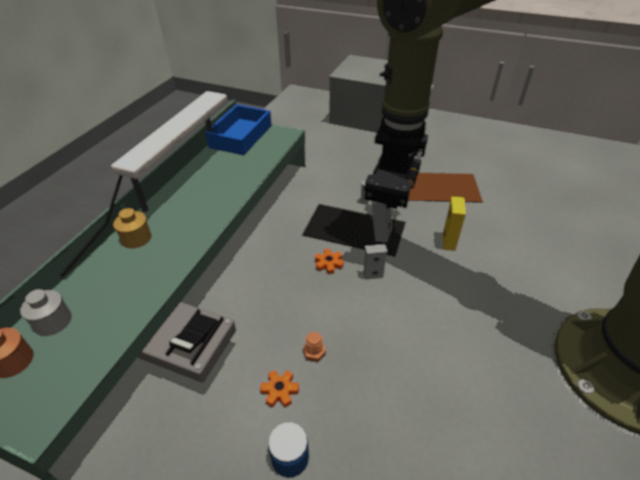

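>>> move_arm(jaw=[255,255,255,255,255], slide=[[0.5,0,0],[0.5,0,0],[0.5,0,0],[0.5,0,0],[0.3,0,0]], dr=[[0,0,0],[0,0,0],[0,0,0],[0,0,0],[0,0,0]])

```text
time: 3.95
position: [0.4598, -0.1445, 0.0876]
tool_rot: [-3.141, -0.076, -0.0]
ft_force: [0.1, 0.1, 0.9]
grip_width: 0.005
```

```bash
python3 - <<'E'
from h import *
togo([.46,-.147,.087])
snap('side','s4')
E
```

```text
t 3.95 pos [ 0.4598 -0.1445  0.0876] toolx yaw 2.77 z [ 0.  0. -1.] q [ 0.68  0.1  -0.45  2.    0.05  1.04 -1.32] f [0.1 0.1 0.9]
slide cm [0.   0.25 0.06]
```

View pics/s4.png

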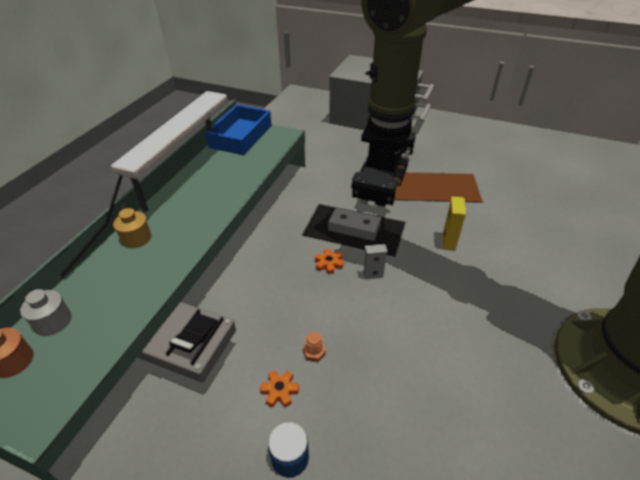

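The block lies flat on the mat at about (355,224), broad face with bolt holes up. I raise the arm while measuring the rocker.

>>> move_arm(jaw=[255,255,255,255,255], slide=[[0,0,-3],[0,0,-3],[0,0,-3],[0,0,-3],[0,0,-1]], dr=[[0,0,0],[0,0,0],[0,0,0],[0,0,0],[0,0,0]])

```text
time: 4.5
position: [0.4608, -0.1451, 0.2208]
tool_rot: [3.138, 0.075, 0.007]
ft_force: [0.6, 0.2, 0.1]
grip_width: 0.003
```

```bash
python3 - <<'E'
from h import *
C=np.load('/tmp/C.npz')
for n in('top','side'):
    P=C[n];im=np.load('/tmp/%s_i.npy'%n).astype(int)
    k=(abs(P[...,0]-.63)<.026)&(abs(P[...,1]-.25)<.06)&(P[...,2]>.072)
    w=k&(im.min(2)>110)&(P[...,1]>.255);d=k&(im.max(2)<75)
    for m in(w,d):
        p=P[m];print(n,m.sum(),p.mean(0).round(4),p.min(0).round(3),p.max(0).round(3),cv2.minAreaRect((p[:,:2]*1000).astype(np.float32)))
    # plane of paddle: z vs y profile
    p=P[k];
    for y in np.arange(.2,.3,.008):
        q=p[abs(p[:,1]-y)<.004]
        if len(q):print(round(y,3),len(q),q[:,2].mean().round(4),q[:,2].max().round(4),q[:,0].mean().round(4))
t=np.load('/tmp/top_i.npy');cv2.imwrite('pics/rk.png',cv2.resize(t[170:240,170:260],(720,560),interpolation=cv2.INTER_CUBIC)[:,:,::-1])
# riser lip
P=C['top']; k=(P[...,2]>.097)&(P[...,2]<.115)&(P[...,0]>.66)&(P[...,0]<.85)&(abs(P[...,1])<.5)
p=P[k]
ys=[];xs=[]
for y in np.arange(-.28,.42,.02):
    q=p[abs(p[:,1]-y)<.01]
    if len(q)>5: ys.append(y);xs.append(np.percentile(q[:,0],2))
print(np.polyfit(ys,xs,1),p[:,1].min(),p[:,1].max())
togo([.63,.275,.15])
E
```

```text
top 42 [0.63   0.2763 0.0962] [0.614 0.273 0.092] [0.646 0.28  0.1  ] ((629.8113403320312, 275.739501953125), (31.15398406982422, 6.460650444030762), 6.384377956390381)
top 593 [0.6287 0.2447 0.0838] [0.606 0.198 0.072] [0.653 0.293 0.1  ] ((629.9429321289062, 245.4328155517578), (46.97380447387695, 94.18323516845703), 0.15050192177295685)
0.2 11 0.0731 0.0758 0.6336
0.208 34 0.0755 0.0822 0.6316
0.216 74 0.0795 0.0851 0.6292
0.224 65 0.0806 0.0854 0.6306
0.232 71 0.0815 0.0869 0.6286
0.24 70 0.0823 0.0892 0.6295
0.248 76 0.085 0.0926 0.6279
0.256 72 0.0862 0.0922 0.6288
0.264 71 0.0883 0.0939 0.6279
0.272 70 0.0906 0.0993 0.6272
0.28 63 0.0922 0.1002 0.6272
0.288 22 0.0782 0.0927 0.6265
0.296 12 0.0731 0.0752 0.6226
side 111 [0.629  0.2751 0.0941] [0.612 0.269 0.072] [0.647 0.295 0.097] ((628.48974609375, 277.3126220703125), (33.12206268310547, 26.43343734741211), 18.115684509277344)
side 1138 [0.6239 0.2472 0.0827] [0.605 0.205 0.072] [0.653 0.29  0.096] ((628.4633178710938, 247.68319702148438), (46.949676513671875, 85.39956665039062), 1.163525104522705)
0.2 4 0.0761 0.0783 0.6269
0.208 48 0.0767 0.0794 0.6261
0.216 126 0.0788 0.0822 0.627
0.224 128 0.0797 0.0827 0.627
0.232 138 0.0805 0.0843 0.6258
0.24 118 0.0814 0.0857 0.6234
0.248 149 0.0843 0.0893 0.6234
0.256 126 0.0849 0.0894 0.623
0.264 132 0.0874 0.0936 0.6227
0.272 127 0.0898 0.0962 0.6217
0.28 202 0.0895 0.0976 0.6272
0.288 43 0.076 0.0788 0.6276
0.296 1 0.0721 0.0721 0.6401
[-0.01966649  0.69637417] -0.32028200362057785 0.4833306085514003
t 4.5 pos [ 0.4608 -0.1451  0.2208] toolx yaw 2.75 z [ 0.005 -0.002 -1.   ] q [ 0.7  -0.02 -0.44  1.84 -0.01  1.31 -1.26] f [0.6 0.2 0.1]
slide cm [ 18.89 -41.16   7.06]
```

View pics/rk.png

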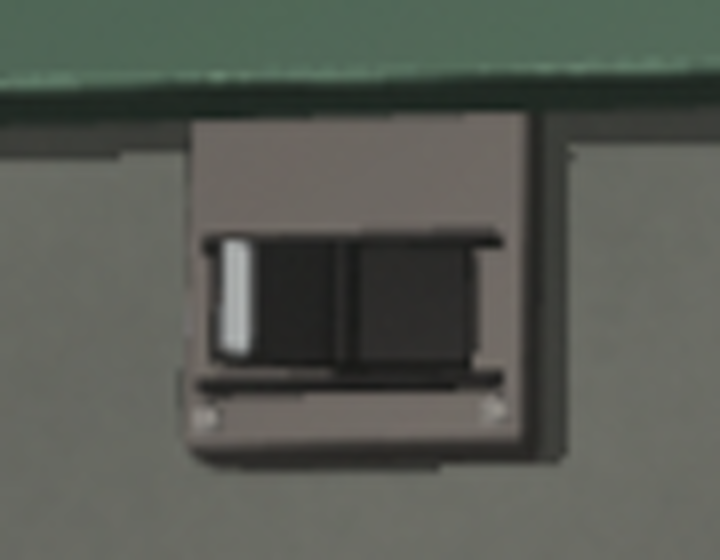

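The rocker spans y from 0.213 to 0.284 at x of about 0.629. The white band is at top px (199,207), i.e. y of about 0.276, and it is up (0.096). I travel there.

>>> move_arm(jaw=[255,255,255,255,255], slide=[[1.7,-3.6,0],[1.7,-3.6,0],[1.7,-3.6,0],[1.7,-3.6,0],[1.7,-3.6,0]], dr=[[0,0,0],[0,0,0],[0,0,0],[0,0,0],[0,0,0]])

```text
time: 5.0
position: [0.5354, 0.0405, 0.2167]
tool_rot: [3.14, 0.075, -0.001]
ft_force: [0.5, 0.6, 0.9]
grip_width: 0.006
```

>>> move_arm(jaw=[255,255,255,255,255], slide=[[1.7,-3.6,0],[1.7,-3.6,0],[1.7,-3.6,0],[1.7,-3.6,0],[1.7,-3.6,0]], dr=[[0,0,0],[0,0,0],[0,0,0],[0,0,0],[0,0,0]])

```text
time: 5.5
position: [0.6119, 0.2242, 0.2162]
tool_rot: [3.14, 0.075, -0.002]
ft_force: [1.4, -0.4, 0.7]
grip_width: 0.007
```

```bash
python3 - <<'E'
from h import *
togo([.629,.278,.13])
im,d=snap('top','t5'); P=cloud('top',d)
k=(P[...,2]>.01)&(P[...,2]<.06)&(abs(P[...,0]-.51)<.11)&(abs(P[...,1]+.145)<.06)
p=P[k];print(k.sum(),p.mean(0),p.min(0),p.max(0),cv2.minAreaRect((p[:,:2]*1000).astype(np.float32)))
E
```

```text
t 5.5 pos [0.6119 0.2242 0.2162] toolx yaw 2.73 z [-0.002 -0.001 -1.   ] q [ 0.14  0.41 -0.71  1.43  0.27  1.4  -2.1 ] f [ 1.4 -0.4  0.7]
slide cm [ 1.98 -5.3   8.61]
940 [ 0.51121557 -0.1422877   0.02827256] [ 0.44300033 -0.17212008  0.01017206] [ 0.60360016 -0.08941298  0.03517472] ((524.1920166015625, -130.18238830566406), (81.72508239746094, 160.2914276123047), 88.1365737915039)
```

View pics/t5.png

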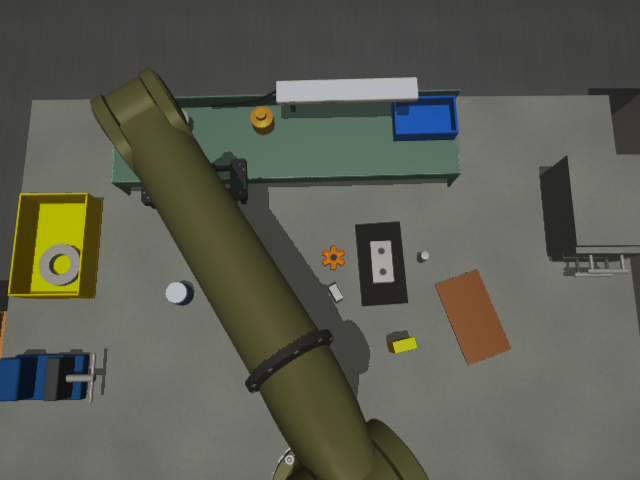

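The block lies flat at (382,262), wholly on the mat, and the neighbours are unmoved. I continue over the rocker.

>>> move_arm(jaw=[255,255,255,255,255], slide=[[1,-2.6,0],[1,-2.7,0],[0,0,3],[0,0,3],[0,0,2]], dr=[[0,0,0],[0,0,0],[0,0,0],[0,0,0],[0,0,0]])

```text
time: 6.05
position: [0.6276, 0.2764, 0.1338]
tool_rot: [3.139, 0.077, -0.006]
ft_force: [0.1, -0.2, 0.0]
grip_width: 0.003
```

```bash
python3 - <<'E'
from h import *
togo([.629,.278,.1])
im,d=snap('side','s6')
cv2.imwrite('pics/s6c.png',cv2.resize(im[240:400,120:300],(720,640))[:600,:,::-1])
E
```

```text
t 6.05 pos [0.6276 0.2764 0.1338] toolx yaw 2.8 z [-0.004 -0.002 -1.   ] q [ 0.03  0.54 -0.68  1.44  0.35  1.29 -2.2 ] f [ 0.1 -0.2  0. ]
slide cm [ 0.16 -0.15  3.38]
```

View pics/s6c.png

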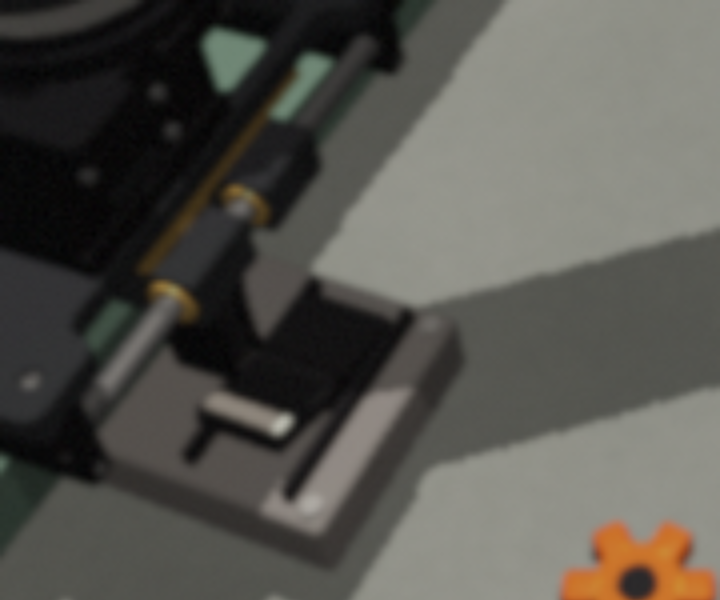

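>>> move_arm(jaw=[255,255,255,255,255], slide=[[0.1,-0.2,1],[0,0,1],[0,0,1],[0,0,0.5],[0,0,0.4]], dr=[[0,0,0],[0,0,0],[0,0,0],[0,0,0],[0,0,0]])

```text
time: 6.6
position: [0.6301, 0.279, 0.0983]
tool_rot: [3.141, 0.075, 0.0]
ft_force: [0.4, -0.2, -0.1]
grip_width: 0.003
```

>>> move_arm(jaw=[255,255,255], slide=[[0,0,0.4],[0,0,0.3],[0,0,0.2]], dr=[[0,0,0],[0,0,0],[0,0,0]])

```text
time: 6.9
position: [0.6302, 0.2802, 0.0902]
tool_rot: [-3.139, -0.076, -0.002]
ft_force: [-0.1, 1.4, 2.2]
grip_width: 0.004
```

>>> move_arm(jaw=[255,255,255], slide=[[0,0,0.2],[0,0,0.2],[0,0,0.1]], dr=[[0,0,0],[0,0,0],[0,0,0]])

```text
time: 7.2
position: [0.6302, 0.2791, 0.0844]
tool_rot: [3.141, 0.076, 0.0]
ft_force: [0.3, 2.0, 1.5]
grip_width: 0.007
```

>>> move_arm(jaw=[255,255], slide=[[0,0,0.1],[0,0,0.1]], dr=[[0,0,0],[0,0,0]])

```text
time: 7.4
position: [0.6302, 0.279, 0.0826]
tool_rot: [3.14, 0.075, 0.0]
ft_force: [-0.3, 1.7, 2.4]
grip_width: 0.005
```

>>> move_arm(jaw=[255,255], slide=[[0,0,0.1],[0,0,0]], dr=[[0,0,0],[0,0,0]])

```text
time: 7.6
position: [0.6301, 0.2788, 0.0813]
tool_rot: [3.14, 0.075, 0.0]
ft_force: [0.3, -0.1, 1.3]
grip_width: 0.011
```

>>> move_arm(jaw=[255,255], slide=[[0,0,0.1],[0,0,0]], dr=[[0,0,0],[0,0,0]])

```text
time: 7.8
position: [0.6302, 0.2787, 0.0806]
tool_rot: [3.14, 0.075, 0.0]
ft_force: [-0.4, 0.2, 2.0]
grip_width: 0.002
```

>>> move_arm(jaw=[255,255], slide=[[0,0,0.1],[0,0,0]], dr=[[0,0,0],[0,0,0]])

```text
time: 8.0
position: [0.6302, 0.2788, 0.0805]
tool_rot: [3.14, 0.075, 0.001]
ft_force: [-1.7, -0.5, 6.9]
grip_width: 0.005
```

>>> move_arm(jaw=[255,255], slide=[[0,0,0.1],[0,0,0]], dr=[[0,0,0],[0,0,0]])

```text
time: 8.2
position: [0.6303, 0.2787, 0.0803]
tool_rot: [3.14, 0.075, 0.001]
ft_force: [-2.6, -2.5, 10.1]
grip_width: -0.002
```

```bash
python3 - <<'E'
from h import *
togo([.629,.278,.08])
im,d=snap('side','s7')
cv2.imwrite('pics/s7c.png',cv2.resize(im[240:400,120:300],(720,640))[:600,:,::-1])
E
```

```text
t 8.2 pos [0.6303 0.2787 0.0803] toolx yaw 2.73 z [ 0.001 -0.001 -1.   ] q [ 0.02  0.59 -0.67  1.48  0.38  1.2  -2.23] f [-2.6 -2.5 10.1]
slide cm [-0.13  0.07  0.03]
```

View pics/s7c.png

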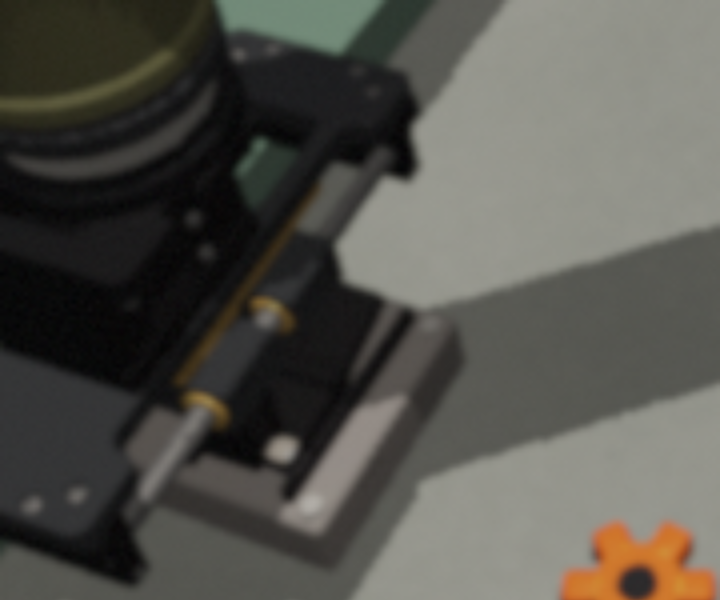

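The force rises at a stop: 10 N at z = 0.0803, which fits the hard stop, and the banded end is down in the crop. A little more pressure, then lift clear and check.

>>> move_arm(jaw=[255,255,255,255], slide=[[0,0,0.1],[0,0,0],[0,0,-1],[0,0,-2]], dr=[[0,0,0],[0,0,0],[0,0,0],[0,0,0]])

```text
time: 8.65
position: [0.6286, 0.2778, 0.1056]
tool_rot: [3.138, 0.075, -0.007]
ft_force: [0.0, 0.4, -0.5]
grip_width: 0.01
```

>>> move_arm(jaw=[255,255,255,255,255], slide=[[0,0,-4],[0,0,-4],[-3,3,-2],[-3,3,0],[-3,3,0]], dr=[[0,0,0],[0,0,0],[0,0,0],[0,0,0],[0,0,0]])

```text
time: 9.15
position: [0.5434, 0.1839, 0.2075]
tool_rot: [3.141, 0.076, -0.0]
ft_force: [0.0, -1.7, -0.1]
grip_width: 0.007
```

>>> move_arm(jaw=[255,255,255,255,255], slide=[[-1,4,0],[-1,4,0],[-1,4,0],[-1,4,0],[0,0,0]], dr=[[0,0,0],[0,0,0],[0,0,0],[0,0,0],[0,0,0]])

```text
time: 9.65
position: [0.5109, 0.0153, 0.2068]
tool_rot: [3.137, 0.059, -0.003]
ft_force: [0.4, 0.3, -0.1]
grip_width: 0.004
```

```bash
python3 - <<'E'
from h import *
togo([.629,.278,.08])
for n in('top','side'):
    im,d=snap(n,n+'8'); P=cloud(n,d)
    k=(abs(P[...,0]-.63)<.016)&(abs(P[...,1]-.25)<.06)&(P[...,2]>.06)&(P[...,2]<.12)
    p=P[k]
    for y in np.arange(.208,.29,.008):
        q=p[abs(p[:,1]-y)<.004]
        if len(q):print(n,round(y,3),len(q),np.median(q[:,2]).round(4))
    q=p[(p[:,1]>.218)&(p[:,1]<.28)]
    if len(q):print('angle',np.arctan(np.polyfit(q[:,1],q[:,2],1)[0]))
E
```

```text
t 9.65 pos [0.5109 0.0153 0.2068] toolx yaw 2.15 z [-0.002 -0.004 -1.   ] q [ 0.53  0.07 -0.64  1.79  0.05  1.3  -1.65] f [ 0.4  0.3 -0.1]
slide cm [ 12.82 -25.86  12.55]
top 0.208 41 0.0706
top 0.216 83 0.0935
top 0.224 46 0.0932
top 0.232 45 0.0908
top 0.24 45 0.0878
top 0.248 48 0.0871
top 0.256 42 0.0838
top 0.264 44 0.0829
top 0.272 47 0.0816
top 0.28 41 0.0813
top 0.288 34 0.071
angle -0.19980608969620503
side 0.208 19 0.0701
side 0.216 112 0.094
side 0.224 117 0.0917
side 0.232 113 0.0888
side 0.24 96 0.0863
side 0.248 124 0.0857
side 0.256 107 0.0824
side 0.264 107 0.0813
side 0.272 109 0.0804
side 0.28 167 0.0782
side 0.288 109 0.0699
angle -0.1979048886916944
```

View pics/side8.png

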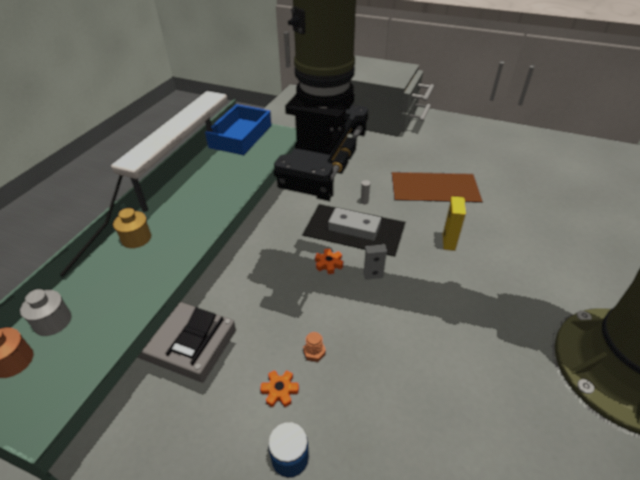

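View pics/top8.png

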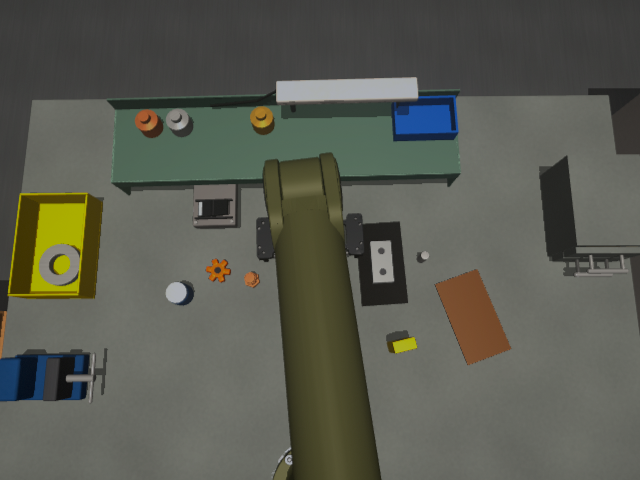

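```bash
python3 - <<'E'
from h import *
C=np.load('/tmp/C.npz')
for n in('top','side'):
    P=C[n]
    k=(abs(P[...,0]-.63)<.016)&(abs(P[...,1]-.25)<.031)&(P[...,2]>.06)&(P[...,2]<.12)
    q=P[k];print(n,'before',np.arctan(np.polyfit(q[:,1],q[:,2],1)[0]))
P=cloud('side',np.load('/tmp/side_d.npy'));d=P[(abs(P[...,0]-.508)<.045)&(abs(P[...,1]+.145)<.02)]
print('anode top z',np.median(d[:,2]),np.ptp(d[:,2]))
im=np.load('/tmp/side_i.npy');cv2.imwrite('pics/f.png',cv2.resize(im[290:390,130:250],(720,600),interpolation=cv2.INTER_CUBIC)[:,:,::-1])
E
```

```text
top before 0.22346758830909408
side before 0.05490844869126039
anode top z 0.029113341895288913 0.030495336198545386
```

View pics/f.png

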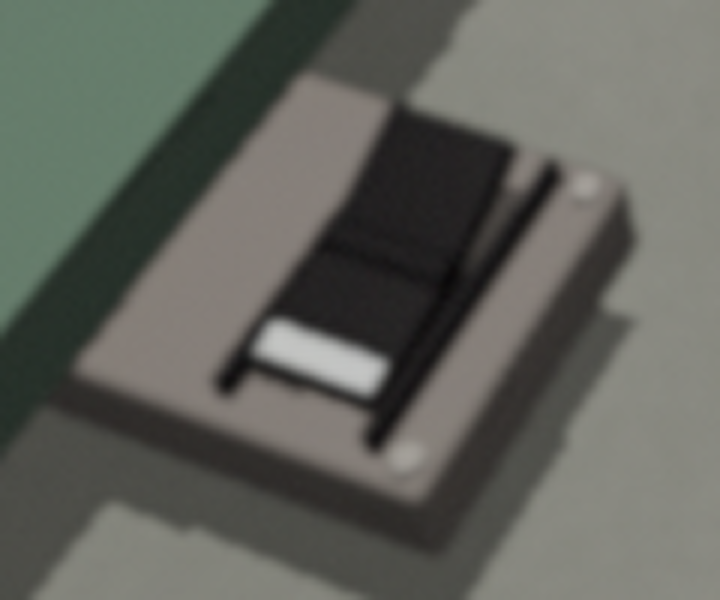

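```bash
python3 - <<'E'
from h import *
print(close_job())
E
```

```text
the job is handed in; nothing more can be done
None
```

I pushed the larger grey zinc block over; it now lies flat on its broad face on the black mat's free length. I then pressed the white-banded end of the rocker down to its stop, drew the arm clear and handed the job in after about 10 s.

Last checks:
- **Block:** its top face is at about 29 mm (4 mm mat plus 25 mm block), it is wholly on the mat, and the bolt holes face up.
- **Other spares:** those visible in the last two pictures stand where they were.
- **Rocker:** the banded end is at about 80–81 mm (81 mm expected when off). The press met a firm stop, the last force reading being 10 N against about 2.5 N needed to move it.

**Weaker evidence:**
- The depth pictures gave a rocker angle of only about -0.20 rad, not -0.24. The top camera's starting reading was also low (0.22, not 0.24), while the side camera's (0.05) was unusable. I therefore trust the stop force and the end height over the angle.
- I did not check separately that the lamp's light went out.

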